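# Index the board to the test station and bring up the supply

### The job

Slide the board carrier by its yellow handle along its rail until it clicks into the test station, where the handle stands level with the green stripe on the jig. Then raise the orange supply fader, pushing it away from the robot, until the middle of its grip is level with the green pointer beside its track, never letting the middle of the grip overshoot as far as the red block just beyond. Leave the black fader and all other things on the bench as they are.

Things in the scene. Friction and masses are not known exactly. Their poses are not given: they have to be found in the camera images.
- jig: Grey steel base plate of the board test jig, fixed to the bench, 210 (x) x 360 (y) x 15 mm. Origin: centre of its underside. The carrier's rail runs along its y axis; its front (-x) edge faces the robot. A black contact block, 60 mm tall, stands behind the rail (at jig x 76 to 102 mm, y -20 to 40 mm), with a green bar on its top at the test station.
- carrier (a joint): Carrier position along the rail in m, growing along the jig's +y: 0 load end, 0.110 test station (green stripe), 0.195 unload station, 0.200 end stop. An aluminium plate 135 x 100 x 8 mm with a green circuit board; a sprung ball pulls it into the test and unload notches over the last 4 mm and takes about 6 N to pass. Elsewhere it slides with under 1 N and stays where left.
- carrier_handle (a point): Top centre of the yellow upright handle at the carrier's robot-side edge. The handle is 28 mm (jig x) x 20 mm (jig y), 52 mm tall above the carrier plate; its top lies about 90 mm over the bench. The tallest part on the board, a heat sink, reaches 68 mm over the bench.
- test_mark (a point): Centre of the green stripe (30 mm along jig x, 10 mm along jig y) painted on the robot-side edge of the jig's base plate, 15 mm over the bench. With the carrier in the test station the handle's centre is level with it along jig y.
- console: White bench supply console, fixed to the bench, 240 (x) x 210 (y) x 50 mm, dark top face. Origin: centre of its underside. Two faders run along its x axis on top: the orange one on a track at console y = +50 mm, the black one on a track at y = -30 mm. Each track is an aluminium strip 40 mm wide, 170 mm long, 14 mm high.
- volts (a joint): Position of the orange supply fader in m: 0 fully down (towards the robot), growing along the console's +x to 0.120. Slides with about 1.5 N and stays where it is left.
- volts_top (a point): Top centre of the orange fader's grip: a block 20 mm (along the track, console x) x 28 mm (console y) x 40 mm tall; its top is about 105 mm over the bench.
- pointer: Marker clip fixed on the console beside the orange track (34 mm from its centre line towards console +y), 24 mm wide, 16 mm high. Origin: bottom centre of its green pointer (6 mm thick along the track), which marks where the middle of the orange grip must come; axes as the console's. A red block starts 15 mm beyond it along +x, 20 mm long.
- amps_top (a point): Top centre of the black fader's grip (same size as the orange one). To be left where it is.
- ram_stick: Green memory module 30 x 120 x 6 mm lying loose on the jig's base plate behind the rail. Leave alone.
- mouse: Black computer mouse 105 x 58 x 31 mm. Leave alone.
- screwdriver: Screwdriver lying on the bench. Leave alone.
- tape_roll: Roll of amber tape, 90 mm across, 24 mm high. Leave alone.
- screw_jar: Small clear jar with a blue cap, 52 mm across, 60 mm tall. Leave alone.
- water_bottle: Clear bottle with a blue cap, 66 mm across, 200 mm tall. Leave alone.

How it is judged:
On the way, in this order (a step that is already met when the one before it is completed fails the run):
1. the carrier rests in the test station (within 4 mm) (value of joint carrier between 0.106 and 0.114 m and velocity of joint carrier between -0.005 and 0.005 m/s), for 0.2 s.
2. then the orange fader stands level with the green pointer (within 4 mm), the carrier still in the test station (x of volts_top in the frame of pointer between -0.004 and 0.004 m and value of joint carrier between 0.106 and 0.114 m), for 0.2 s.
At the end, for the whole second after the job is handed in: The carrier rests in the test station (0.110 m along its rail, within 4 mm), the middle of the orange fader's grip is level with the green pointer along the track within 4 mm, both at rest; the black fader is within 5 mm, and every loose thing within 20 mm, of where it started (all of step 2 and velocity of joint carrier between -0.005 and 0.005 m/s and velocity of joint volts between -0.005 and 0.005 m/s and distance of amps_top from where it was at the start of the episode below 0.005 m and distance of each of ram_stick, mouse, screwdriver, tape_roll, screw_jar, water_bottle from where it was at the start of the episode below 0.02 m); the robot touches nothing.
It fails at once if the middle of the orange fader's grip runs up to the red block (15 mm past the green pointer) (x of volts_top in the frame of pointer above 0.015 m).
It fails at once if the black fader is moved by more than 10 mm (distance of amps_top from where it was at the start of the episode above 0.01 m).
It fails at once if a loose thing on the bench is shifted by more than 30 mm (distance of any of ram_stick, mouse, screwdriver, tape_roll, screw_jar, water_bottle from where it was at the start of the episode above 0.03 m).
It also fails if it takes over 48 s, if anything falls off the work surface, if the arm or the gripper's body presses on something with over 40 N, if the wrist force passes 120 N, or if a joint passes its speed limit or range.

### The arm

A 6-joint arm with a two-finger parallel gripper is mounted at the origin on the work surface. World frame = base frame: x ahead of the robot, y to its left, z up, the work surface at z = 0. Lengths are in m, angles in rad, forces in N, time in s.
With the tool pointing down it reaches from about 0.35 to 0.875 m from the base axis. Payload 4.2 kg.
Tool frame: the origin (TCP) lies at the very end of the fingers, on their centre line; the grasp point (between the pads) lies 19 mm behind it; z points along the fingers, y is the line along which they close (so a half turn about z gives the same grasp; the last joint's range is limited). The gripper opens to 85 mm and grips with 20 to 120 N. Pads are 22 mm wide; open, the fingers measure 114 mm over their backs; the gripper's body (76 mm by 85 mm) begins 54 mm behind the grasp point. The pads swing forward as they close: fully open they stand 13 mm farther back than shut.
Start: joints at [-1.076, 0.385, 0.008, 0, -1.194, -0.259], TCP at [0.146, -0.608, 0.231] pointing down, gripper open.
Joint ranges: [-3.14, 3.14], [-1.21, 2.06], [-1.07, 1.41], [-3.16, 2.05], [-2.99, -0.16], [-3.1, 3.1]. Speed limits (rad/s): [2.79, 2.79, 3.14, 3.14, 3.14, 3.14].

### API

Orientations are given as a unit quaternion [w, x, y, z].
In Python, from cell import arm, snapshot gives the robot as it stands.
- The arm moves only by the shell command python3 -m handwheel 'ROWS' [OPENING] [FORCE]. ROWS is a JSON object of lists of equal length, an entry for each row: "xyz": the shift along the tool's x, y, z normalised to -1 to 1, where 1 is 80 mm, a list of three; "turn": the turn about the tool's z normalised to -1 to 1, where 1 is pi rad. A call has 1 to 8 rows; each row is the pose to reach, as a shift and turn from the pose commanded when the call began, along the tool's axes at that moment, turning the shorter way round; what a row does not reach only later rows make up. A row lasts 1/8 s, in which the tool goes at most 62.5 mm and 10.7 degrees, less where a joint would pass 70% of its speed; a pose out of reach is approached as far as the arm can. A call with a number of a shift or a turn outside -1 to 1 is refused whole. A call with a gripper value outside its range is refused whole. OPENING is the finger opening in mm, from 0 to 85.4, set as the call begins (- or left out, the last holds). The fingers move at their own pace and stop on an object; FORCE is the grip in N (left out, the last holds). Time passes only in rows, so rows that repeat a pose let the fingers close. It gives the time, the measured TCP pose, the force, the opening and the grip force at its end, in the units of the state.
- arm.read_state(): the state, without advancing time (a new reading comes with each control period).
- snapshot(name): name is "scene" or "top" or "wrist"; returns a dict with "pixels" (420x560x3 uint8, red, green, blue), "fx", "fy", "cx", "cy" (pixels), "xyz" and "attitude" of the camera in the world. Camera axes: x right, y up, looking along -z (the intrinsics and any distortion apply to the point x, -y, -z); pixel columns grow to the right and rows downward; lengths in m; the calibration is good to about 2 mm. A picture is of the moment at which its call begins. There is no depth.
- arm.sign_off(): hands the job in; it is judged then, once.
The state is a dict: "time": time; "qpos": joint angles; "qvel": joint speeds; "joint_torque": joint torques, N m; "eef_pos": TCP position; "orientation": TCP orientation; "wrist_force": force on the tool from outside, world axes, zero at the start; "wrist_torque": the same for the moment, N m; "grip_width": finger opening in m; "grasp_force": force on a finger pad.
Only numpy, scipy, OpenCV 4.12 (cv2) and the standard library are available. Lean on these libraries where they do the work, as an engineer would, in place of code of your own. Each camera call takes 0.05 s, during which the arm holds its last target. There are 200 camera calls.

## Working session

There is one attempt and no reset: what is moved stays moved. The work goes in short steps, Python scripts to look and compute and a shell command to move; the robot and the scene stay as the last step left them, time stands still between calls to the robot, and variables do not carry over. Pictures are saved under pics/ and viewed, at most 10 in all, crops included, and the job is handed in when it is done.

```bash
mkdir -p pics
cat > h.py <<'E'
import numpy as np, cv2
from scipy.spatial.transform import Rotation as R
from cell import arm, snapshot
def rot(q): return R.from_quat([q[1],q[2],q[3],q[0]]).as_matrix()
def cam(n):
    s=snapshot(n); return s
def save(s,f): cv2.imwrite(f,cv2.cvtColor(s["pixels"],cv2.COLOR_RGB2BGR))
def ray(s,u,v):
    d=np.array([(u-s["cx"])/s["fx"],-(v-s["cy"])/s["fy"],-1.0])
    return np.array(s["xyz"]),rot(s["attitude"])@d
def at(s,u,v,z):
    o,d=ray(s,u,v); return o+d*(z-o[2])/d[2]
def proj(s,p):
    c=rot(s["attitude"]).T@(np.array(p)-np.array(s["xyz"]))
    return s["cx"]+s["fx"]*c[0]/-c[2], s["cy"]+s["fy"]*c[1]/c[2]
E
python3 - <<'E'
from h import *
for n in("top","scene"):
    s=cam(n);save(s,f"pics/{n}0.png");print({k:v for k,v in s.items() if k!="pixels"})
st=arm.read_state();print(st["time"],st["eef_pos"],st["orientation"],rot(st["orientation"]).round(3))
E
```

```text
{'fx': 545.1170694856298, 'fy': 545.1170694856298, 'cx': 287.58806254518504, 'cy': 210.0139454645751, 'xyz': array([0.26288361, 0.01183279, 1.93254518]), 'attitude': array([ 0.71040984,  0.05717497, -0.06525459, -0.69842016])}
{'fx': 384.7305431029024, 'fy': 384.7305431029024, 'cx': 276.93981601000553, 'cy': 210.27882905044905, 'xyz': array([ 1.40744456, -0.0333226 ,  0.9397026 ]), 'attitude': array([0.68018694, 0.26846178, 0.2538918 , 0.6330979 ])}
0.1 [ 0.14591196 -0.60718163  0.23032473] [-1.76048206e-04 -1.17557441e-01  9.93065578e-01  9.87751983e-04] [[-0.972 -0.233 -0.001]
 [-0.233  0.972  0.002]
 [ 0.     0.002 -1.   ]]
```

View pics/top0.png

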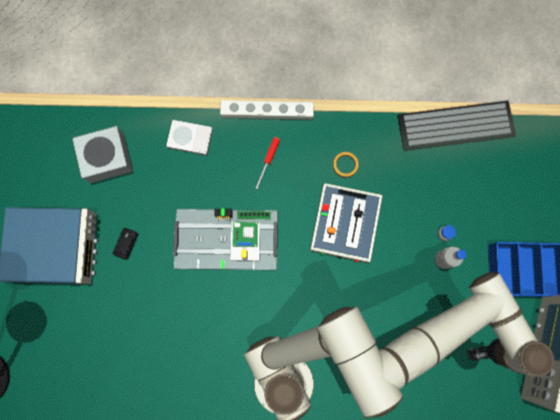

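View pics/scene0.png

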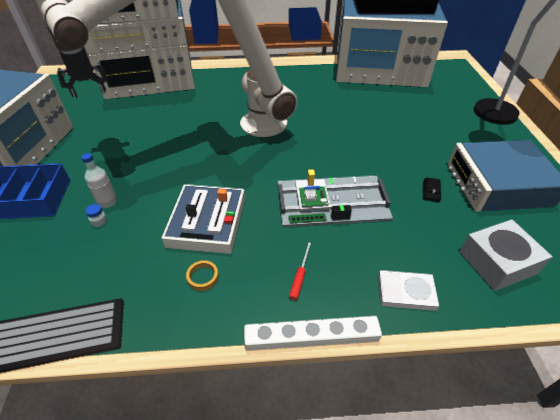

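The top view shows the handle at about (244,254), the test stripe at (222,265), the orange fader at (331,231), and the red/green marker at (325,208). I'll zoom in on both.

Run:
```python
from h import *
s=cam("top");im=cv2.cvtColor(s["pixels"],cv2.COLOR_RGB2BGR)
a=im[200:275,170:280];b=im[180:266,305:385]
A=cv2.resize(a,None,fx=4.2,fy=4.2,interpolation=cv2.INTER_CUBIC);B=cv2.resize(b,None,fx=4.2,fy=4.2,interpolation=cv2.INTER_CUBIC)
c=np.zeros((max(len(A),len(B)),A.shape[1]+B.shape[1],3),np.uint8);c[:len(A),:A.shape[1]]=A;c[:len(B),A.shape[1]:]=B
cv2.imwrite("pics/crop.png",c);print(c.shape,A.shape)
hsv=cv2.cvtColor(im,cv2.COLOR_BGR2HSV)
def blob(lo,hi,box,name,z):
    x0,y0,x1,y1=box;m=cv2.inRange(hsv[y0:y1,x0:x1],lo,hi)
    n,l,st,ce=cv2.connectedComponentsWithStats(m)
    for i in range(1,n):
        if st[i,4]>=4:
            u,v=ce[i]+[x0,y0];print(name,st[i],(u,v),at(s,u,v,z).round(4))
blob((22,120,120),(35,255,255),(225,235,265,275),"yellow",.09)
blob((45,150,140),(75,255,255),(210,255,232,275),"stripe",.015)
blob((45,120,120),(75,255,255),(310,195,345,225),"pointer",.066)
blob((5,150,120),(18,255,255),(315,215,350,245),"orange",.105)
blob((0,150,100),(4,255,255),(310,195,345,225),"red",.066)
```

```text
(361, 798, 3) (315, 462, 3)
yellow [17 15  5  8 39] (np.float64(243.94871794871796), np.float64(253.5897435897436)) [0.4335 0.1384 0.09  ]
stripe [12  5  2  9 16] (np.float64(222.4375), np.float64(264.125)) [0.4022 0.2178 0.015 ]
pointer [11 17  6  4 18] (np.float64(323.55555555555554), np.float64(213.83333333333334)) [ 0.5787 -0.1322  0.066 ]
orange [13 12  7  7 39] (np.float64(330.9230769230769), np.float64(230.0)) [ 0.5171 -0.1544  0.105 ]
red [12 10  7  5 30] (np.float64(325.06666666666666), np.float64(207.03333333333333)) [ 0.6028 -0.1373  0.066 ]
```

View pics/crop.png

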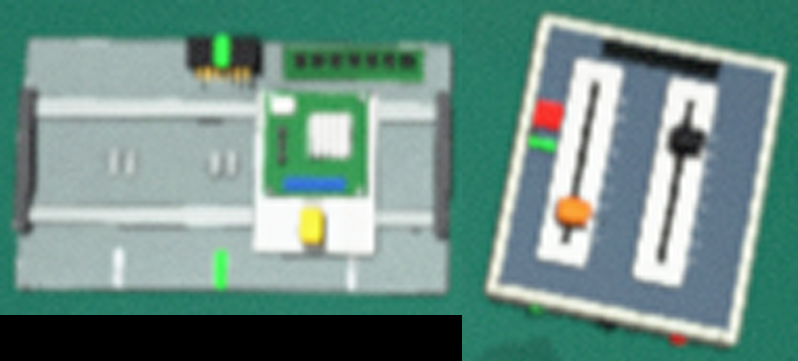

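The crop shows the handle right of the green stripe, so it needs to go +y. The orange fader is below the green pointer, and the console is yawed. Next I'll work out the frame angles.

Run:
```python
from h import *
s=cam("top")
C=[at(s,305+(x-462)/4.2,180+y/4.2,.05)[:2] for x,y in((545,17),(787,65),(735,343),(490,292))]
J=[at(s,170+x/4.2,200+y/4.2,.015)[:2] for x,y in((30,38),(450,42),(448,295),(16,290))]
for n,P in(("console",C),("jig",J)):
    P=np.array(P);x=(P[0]+P[1]-P[2]-P[3])/2;y=(P[0]+P[3]-P[1]-P[2])/2
    print(n,P.mean(0),np.linalg.norm(x),np.linalg.norm(y),np.degrees([np.arctan2(x[1],x[0]),np.arctan2(y[1],y[0])-np.pi/2]))
p=at(s,243.95,253.6,.085)
st=arm.read_state();M=rot(st["orientation"]);print(p,M.T@(p-st["eef_pos"])/.08,np.degrees(np.arctan2(M[1,1],M[0,1])))
```

```text
console [ 0.55283814 -0.21640991] 0.23799633726553893 0.20644020364799312 [-10.97512432 -10.61889257]
jig [0.4899215  0.20754553] 0.2136235343696059 0.3578999864521518 [0.21899876 0.39128909]
[0.43393201 0.13877383 0.085     ] [-5.67870008  8.22541196  1.8309221 ] 103.50732625331621
```

```bash
python3 -m handwheel '{"xyz":[[-0.5,0.5,0],[-0.95,1,0]],"turn":[0,0]}' 50 >/dev/null
python3 -m handwheel '{"xyz":[[-0.5,0.5,0],[-0.95,1,0]],"turn":[0,0]}' >/dev/null
python3 -m handwheel '{"xyz":[[-0.5,0.5,0],[-0.95,1,0]],"turn":[0,0]}' >/dev/null
python3 -m handwheel '{"xyz":[[-0.5,0.5,0],[-0.95,1,0]],"turn":[0,0]}' >/dev/null
python3 -m handwheel '{"xyz":[[-0.5,0.5,0],[-0.95,1,0]],"turn":[0,0]}' >/dev/null
python3 -m handwheel '{"xyz":[[-0.5,0.5,0],[-0.93,1,0]],"turn":[0,0]}' >/dev/null
python3 -m handwheel '{"xyz":[[0,0.5,0],[0,1,0]],"turn":[0,0]}' >/dev/null
python3 -m handwheel '{"xyz":[[0,0.6,0],[0,1,0],[0,1,0],[0,1,0],[0,1,0]],"turn":[0.03,0.073,0.073,0.073,0.073]}'
python3 - <<'E'
from h import *
s=cam("wrist");save(s,"pics/w1.png")
st=arm.read_state();M=rot(st["orientation"]);p=st["eef_pos"];print(st["time"],p,np.degrees(np.arctan2(M[1,1],M[0,1])))
print("expected handle px",proj(s,[.434,.139,.09]))
hsv=cv2.cvtColor(s["pixels"],cv2.COLOR_RGB2HSV)
m=cv2.inRange(hsv,(22,120,100),(35,255,255));n,l,t,c=cv2.connectedComponentsWithStats(m)
for i in range(1,n):
    if t[i,4]>40: print(t[i],c[i],at(s,*c[i],.09))
E
```

```text
time: 2.58
eef_pos: [0.4384, 0.12, 0.2312]
orientation: [-0.0, -0.003, 1.0, -0.0]
wrist_force: [-1.0, 0.6, 0.8]
grip_width: 0.0501
grasp_force: 0.0
2.625 [0.43844885 0.11996849 0.23122936] 90.30811662622841
expected handle px (np.float64(301.9617089431571), np.float64(190.6825894885881))
[296 165  25  43 963] [307.55140187 186.26583593] [0.43022034 0.14349046 0.09      ]
```

View pics/w1.png

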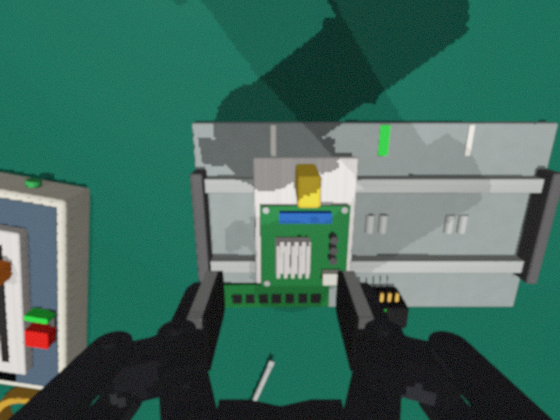

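The handle's lit top face spans about u 297–319, v 165–194, with its darker side face below. The green stripe is at (384,140).

Run:
```python
from h import *
s=cam("wrist");hsv=cv2.cvtColor(s["pixels"],cv2.COLOR_RGB2HSV)
print(s["fx"],s["xyz"])
print(hsv[160:212:2,308,2]); print(hsv[180,290:326,2], hsv[180,290:326,1])
m=cv2.inRange(hsv[115:165,370:400],(45,150,100),(75,255,255));n,l,t,c=cv2.connectedComponentsWithStats(m)
g=at(s,*(c[1]+[370,115]),.015);print("stripe",t[1],g)
for v in (165,194):
  for u in(297,319): print(at(s,u,v,.09))
```

```text
356.81711604419445 [0.35484658 0.12012635 0.37365151]
[152 149 134 127 124 128 128 128 149 167 167 168 169 165 169 168 167 185
 231 237 236 237 235 211 154 113]
[154 151 153 149 141 126 119 127 145 156 165 164 167 167 169 168 167 168
 167 169 167 167 167 169 166 170 168 167 163 162 168 192 216 229 233 234] [ 13  10   7  17  31  69 150 195 181 203 192 196 194 191 189 190 192 191
 183 190 191 192 192 183 190 188 190 191 205 173 100  35  14   9   8   7]
stripe [  8  10  12  30 253] [0.40214825 0.22373261 0.015     ]
[0.41266448 0.13445405 0.09      ]
[0.41257651 0.15215268 0.09      ]
[0.43691821 0.13495907 0.09      ]
[0.43682906 0.15314561 0.09      ]
```

Run:
```python
from h import *
s=cam("wrist")
for q in((298,176),(319.8,207),(309,191.5)): print(at(s,*q,.09))
st=arm.read_state();M=rot(st["orientation"])
p=at(s,309,191.5,.09);p[2]=.058;print(M.T@(p-st["eef_pos"])/.08)
```

```text
[0.42173542 0.13550484 0.09      ]
[0.44817076 0.1543271  0.09      ]
[0.43475803 0.14485985 0.09      ]
[0.04447141 0.31052501 2.16569287]
```

```bash
python3 -m handwheel '{"xyz":[[0.05,0.29,0.5],[0.05,0.29,1]],"turn":[0,0]}' 50 >/dev/null
python3 -m handwheel '{"xyz":[[0,0,0.4],[0,0,0.7],[0,0,0.7]],"turn":[0,0,0]}' >/dev/null
python3 -m handwheel '{"xyz":[[0,0,0.2],[0,0,0.45],[0,0,0.45]],"turn":[0,0,0]}'
python3 -m handwheel '{"xyz":[[0,0,0],[0,0,0],[0,0,0],[0,0,0]],"turn":[0,0,0,0]}' 10 25
python3 - <<'E'
from h import *
s=cam("wrist");save(s,"pics/w2.png")
E
```

```text
time: 3.72
eef_pos: [0.4342, 0.1437, 0.0595]
orientation: [-0.0, -0.003, 1.0, -0.0]
wrist_force: [-0.5, -0.0, 0.4]
grip_width: 0.0501
grasp_force: 0.0
time: 4.22
eef_pos: [0.435, 0.1444, 0.0606]
orientation: [0.001, -0.004, 1.0, 0.001]
wrist_force: [-0.1, 0.5, 6.8]
grip_width: 0.0194
grasp_force: 27.3
```

View pics/w2.png

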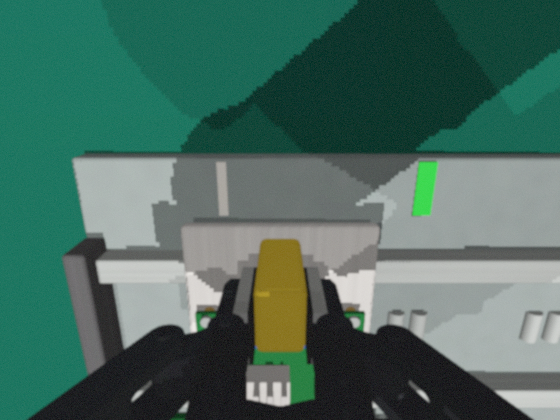

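The handle is gripped, with the stripe at about (425,188).

```bash
cat >> h.py <<'E'
def stripe(s):
    hsv=cv2.cvtColor(s["pixels"],cv2.COLOR_RGB2HSV)
    m=cv2.inRange(hsv[:230],(50,180,170),(70,255,255));n,l,t,c=cv2.connectedComponentsWithStats(m)
    i=1+np.argmax(t[1:,4]);return c[i],at(s,*c[i],.015)
E
python3 -c "
from h import *
s=cam('wrist');print(stripe(s),arm.read_state()['eef_pos'])"
python3 -m handwheel '{"xyz":[[0,0.2,0],[0,0.4,0],[0,0.6,0],[0,0.8,0],[0,0.9,0],[0,0.9,0]],"turn":[0,0,0,0,0,0]}' 
python3 -c "
from h import *
s=cam('wrist');print(stripe(s),arm.read_state()['eef_pos'])"
```

```text
(array([424.28851541, 188.12184874]), array([0.40209521, 0.22371042, 0.015     ])) [0.43500432 0.14441231 0.06059925]
time: 5.08
eef_pos: [0.4346, 0.2171, 0.0606]
orientation: [0.001, -0.004, 1.0, 0.001]
wrist_force: [-3.6, 3.7, 5.8]
grip_width: 0.0197
grasp_force: 27.3Traceback (most recent call last):
  File "<string>", line 3, in <module>
    s=cam('wrist');print(stripe(s),arm.read_state()['eef_pos'])
                         ~~~~~~^^^
  File "h.py", line 19, in stripe
    i=1+np.argmax(t[1:,4]);return c[i],at(s,*c[i],.015)
        ~~~~~~~~~^^^^^^^^^
    return _wrapfunc(a, 'argmax', axis=axis, out=out, **kwds)
    return bound(*args, **kwds)
ValueError: attempt to get argmax of an empty sequence
```

```bash
sed -i 's/(50,180,170)/(50,180,80)/' h.py
python3 -m handwheel '{"xyz":[[0,0.03,0],[0,0.05,0],[0,0.05,0]],"turn":[0,0,0]}' | grep -E "eef|force"
python3 -m handwheel '{"xyz":[[0,0.02,0],[0,0.03,0],[0,0.03,0]],"turn":[0,0,0]}' | grep -E "eef|force"
python3 -c "
from h import *
s=cam('wrist');save(s,'pics/w3.png');print(stripe(s),arm.read_state()['eef_pos'])"
```

```text
eef_pos: [0.4345, 0.2209, 0.0606]
wrist_force: [-2.0, 0.8, 4.9]
grasp_force: 27.3
eef_pos: [0.4345, 0.2231, 0.0606]
wrist_force: [-1.4, 0.7, 6.0]
grasp_force: 27.3
(array([279.71925466, 187.84596273]), array([0.4019204 , 0.22358609, 0.015     ])) [0.43447845 0.22307049 0.06061046]
```

View pics/w3.png

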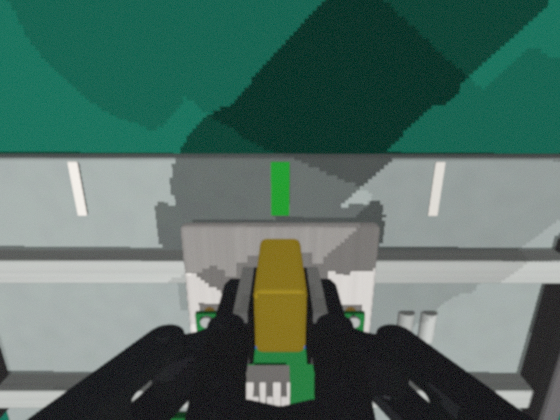

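The handle is level with the stripe: stripe centre is u=280 and the handle is centred at u≈280. Now I'll release and rise.

```bash
python3 -m handwheel '{"xyz":[[0,0,0],[0,0,0],[0,0,0]],"turn":[0,0,0]}' 50 | grep -E "eef|force|width"
python3 -m handwheel '{"xyz":[[0,0,-0.5],[0,0,-1],[0,0,-1]],"turn":[0,0,0]}' >/dev/null
python3 -m handwheel '{"xyz":[[0,0,-0.5],[0,0,-1],[0,0,-1]],"turn":[0,0,0]}' | grep -E "time|eef"
python3 -c "
from h import *
s=cam('wrist');print(stripe(s));st=arm.read_state();print(st['qpos'])
hsv=cv2.cvtColor(s['pixels'],cv2.COLOR_RGB2HSV)
m=cv2.inRange(hsv,(22,150,80),(35,255,255));n,l,t,c=cv2.connectedComponentsWithStats(m);i=1+np.argmax(t[1:,4]);print(t[i],c[i],[at(s,u,t[i,1]+t[i,3]-3,.09) for u in (t[i,0],t[i,0]+t[i,2])])
M=rot(st['orientation']);print(M.T@(np.array([.51,-.15,.22])-st['eef_pos'])/.08)"
```

```text
eef_pos: [0.4336, 0.2222, 0.0592]
wrist_force: [-0.2, -0.0, -0.2]
grip_width: 0.0497
grasp_force: 0.0
time: 7.05
eef_pos: [0.4348, 0.2233, 0.2216]
(array([278.64383562, 143.12328767]), array([0.40184598, 0.22362598, 0.015     ]))
[ 8.07781862e-01  1.58950553e-01 -3.38097176e-01 -6.41262698e-04
 -1.07241703e+00 -2.37214799e+00]
[268 169  23  45 933] [278.78992497 191.13076099] [array([0.44551921, 0.21510902, 0.09      ]), array([0.44542923, 0.23377254, 0.09      ])]
[-0.92593725 -4.6622673  -0.01254096]
```

```bash
python3 -m handwheel '{"xyz":[[-0.1,-0.5,0],[-0.2,-1,0]],"turn":[0,0]}' >/dev/null
python3 -m handwheel '{"xyz":[[-0.1,-0.5,0],[-0.2,-1,0]],"turn":[0,0]}' >/dev/null
python3 -m handwheel '{"xyz":[[-0.1,-0.5,0],[-0.2,-1,0]],"turn":[0,0]}' >/dev/null
python3 -m handwheel '{"xyz":[[-0.1,-0.5,0],[-0.2,-1,0]],"turn":[0,0]}' >/dev/null
python3 -m handwheel '{"xyz":[[-0.1,-0.5,0],[-0.13,-0.66,0],[-0.13,-0.66,0],[-0.13,-0.66,0],[-0.13,-0.66,0],[-0.13,-0.66,0],[-0.13,-0.66,0],[-0.13,-0.66,0]],"turn":[-0.055,-0.11,-0.165,-0.22,-0.275,-0.33,-0.385,-0.438]}' >/dev/null
python3 -m handwheel '{"xyz":[[0,0,0],[0,0,0],[0,0,0]],"turn":[0,0,0]}' | grep -E "time|eef"
python3 - <<'E'
from h import *
s=cam("wrist");save(s,"pics/w4.png")
st=arm.read_state();M=rot(st["orientation"]);print(st["qpos"],np.degrees(np.arctan2(M[1,1],M[0,1])),s["xyz"])
hsv=cv2.cvtColor(s["pixels"],cv2.COLOR_RGB2HSV)
for nm,lo,hi,z in(("orange",(5,150,60),(18,255,255),.105),("green",(50,180,80),(70,255,255),.066),("red",(0,180,80),(4,255,255),.066)):
    m=cv2.inRange(hsv,lo,hi);n,l,t,c=cv2.connectedComponentsWithStats(m)
    for i in range(1,n):
        if t[i,4]>60: print(nm,t[i],c[i].round(1),at(s,*c[i],z))
E
```

```text
time: 9.48
eef_pos: [0.5103, -0.1499, 0.2188]
[ 1.92891997e-02  2.36764329e-01 -2.38549995e-01 -1.10283788e-04
 -1.09599778e+00 -2.08604636e-01] 169.15013417968106 [ 0.49509234 -0.23201301  0.3612049 ]
orange [ 255  178   29   43 1008] [269.2 198.9] [ 0.51745393 -0.15657191  0.105     ]
green [207 215   9  24 165] [211.  225.4] [ 0.57646032 -0.13078722  0.066     ]
red [171 215  26  26 572] [183.1 226.8] [ 0.60109569 -0.1342069   0.066     ]
red [ 23 371  34  23 474] [ 37.3 380.8] [0.79847404 0.00388932 0.066     ]
```

View pics/w4.png

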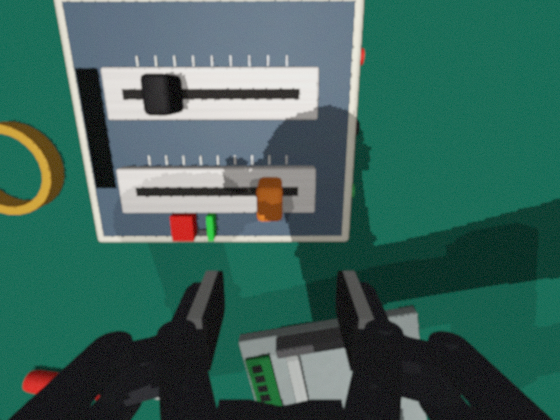

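The orange grip spans u 255–284, v about 182–221. The green pointer is at about (210.5,225), with the red block left of it (+x). The track is horizontal in the image, so the tool is aligned.

Run:
```python
from h import *
s=cam("wrist");st=arm.read_state();M=rot(st["orientation"])
hsv=cv2.cvtColor(s["pixels"],cv2.COLOR_RGB2HSV)
print(hsv[228,202:222].tolist());print(hsv[172:226:2,269,2]);print(s["cx"],s["cy"])
o=at(s,269.5,201.5,.105);g=at(s,210.6,227,.066)
a=[at(s,u,191,.064) for u in (138,297)];d=a[0]-a[1];print("yaw",np.degrees(np.arctan2(d[1],d[0])))
e=M[:,1];print(o,g,"travel tool y",e@(g-o)/.08)
o[2]=.08;print(M.T@(o-st["eef_pos"])/.08)
```

```text
[[107, 73, 94], [106, 69, 92], [103, 62, 87], [85, 72, 89], [67, 142, 133], [64, 175, 179], [64, 186, 199], [64, 186, 204], [64, 193, 204], [64, 185, 203], [64, 188, 189], [63, 185, 163], [65, 209, 116], [65, 198, 89], [69, 155, 74], [94, 88, 64], [101, 71, 86], [104, 66, 104], [106, 72, 113], [104, 67, 114]]
[153 153 139 116 116 116 120 124 147 160 163 167 166 167 166 154 134 129
 130 127 129 128 126 130 149 126 132]
279.83956342616295 211.98955289640682
yaw -10.8729720092554
[ 0.51778864 -0.15451535  0.105     ] [ 0.57734274 -0.12932636  0.066     ] travel tool y -0.672080489196389
[ 0.03864551 -0.10145389  1.73929237]
```

```bash
python3 -m handwheel '{"xyz":[[0.02,-0.1,0.5],[0.02,-0.1,1],[0.02,-0.1,1]],"turn":[0,0,0]}' 50 >/dev/null
python3 -m handwheel '{"xyz":[[0,0,0.4],[0,0,0.73],[0,0,0.73]],"turn":[0,0,0]}' | grep -E "time|eef|force"
python3 -m handwheel '{"xyz":[[0,0,0],[0,0,0],[0,0,0],[0,0,0]],"turn":[0,0,0,0]}' 10 25| grep -E "time|eef|force|width"
python3 - <<'E'
from h import *
s=cam("wrist");save(s,"pics/w5.png")
E
```

```text
time: 10.32
eef_pos: [0.5179, -0.1531, 0.081]
wrist_force: [0.5, -0.3, 0.5]
grasp_force: 0.0
time: 10.82
eef_pos: [0.5194, -0.1531, 0.083]
wrist_force: [-0.8, 0.4, 7.1]
grip_width: 0.0195
grasp_force: 27.7
```

View pics/w5.png

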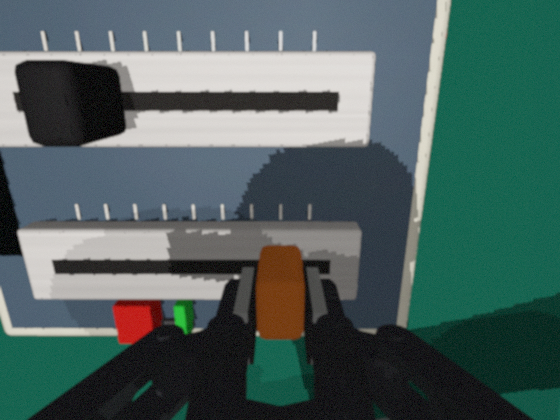

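The fader is gripped and the pointer's top face is at about u 175–187. I'll slide most of the way and measure again.

```bash
cat > g.py <<'E'
from h import *
s=cam("wrist");st=arm.read_state();M=rot(st["orientation"]);hsv=cv2.cvtColor(s["pixels"],cv2.COLOR_RGB2HSV)
m=cv2.inRange(hsv,(50,140,60),(72,255,255));m[:270]=0;n,l,t,c=cv2.connectedComponentsWithStats(m);i=1+np.argmax(t[1:,4])
v=int(c[i,1])+3;x0,w=t[i,0],t[i,2];print(t[i],v,x0-3,hsv[v,x0-3:x0+w+3,2])
for u in (x0,x0+w,c[i,0]): print(u,M[:,1]@(at(s,u,v,.066)-st["eef_pos"])*1000,"mm tool y")
print(M[:,1],st["eef_pos"],st["wrist_force"])
E
python3 g.py
python3 -m handwheel '{"xyz":[[0,-0.1,0],[0,-0.2,0],[0,-0.3,0],[0,-0.4,0],[0,-0.5,0],[0,-0.55,0],[0,-0.55,0]],"turn":[0,0,0,0,0,0,0]}'| grep -E "time|eef|force|width"
python3 g.py; python3 -c "
from h import *
s=cam('wrist');save(s,'pics/w6.png')"
```

```text
[173 301  21  34 553] 318 170 [ 49  54  48  63 121 162 186 188 192 191 189 189 188 187 175 148 115  91
  87  90  86  85  84  74  59  59  72]
173 -56.79042529126906 mm tool y
194 -45.70212560408004 mm tool y
183.74321880650996 -51.117167632309794 mm tool y
[-0.98246425  0.1864165  -0.00359097] [ 0.51936502 -0.15312231  0.08297499] [-1.57097805  1.61884156  6.09465302]
time: 11.8
eef_pos: [0.5631, -0.1614, 0.083]
wrist_force: [0.4, 0.8, 5.0]
grip_width: 0.0194
grasp_force: 27.6
[258 337  13   7  66] 343 255 [ 69  91 101 113 139 167 182 183 183 186 184 185 182 173 144 124 105 103
 101]
258 -12.287212025361967 mm tool y
271 -5.243863713856565 mm tool y
263.6212121212121 -9.241335569919709 mm tool y
[-0.9824585   0.18642715 -0.00449551] [ 0.5630553  -0.16141787  0.08299323] [ 0.6497564  -0.13657001  4.97462808]
```

View pics/w6.png

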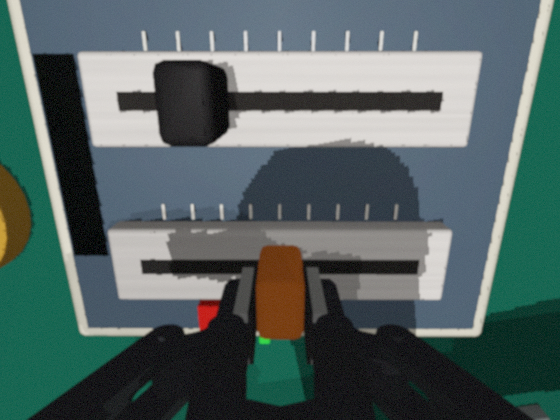

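Remaining travel is about 9 mm. The green tip at about (264,340) is slightly left of the grip centre at u≈280.

```bash
python3 -m handwheel '{"xyz":[[0,-0.04,0],[0,-0.08,0],[0,-0.11,0],[0,-0.11,0],[0,-0.11,0]],"turn":[0,0,0,0,0]}'| grep -E "time|eef|force|width"
python3 g.py
```

```text
time: 12.52
eef_pos: [0.5713, -0.163, 0.083]
wrist_force: [0.2, 1.4, 6.7]
grip_width: 0.0197
grasp_force: 27.7
[275 340  11   4  38] 344 272 [101 103 103 105 109 113 106 109 111 110 110 109 111 107 104 100  84]
275 -3.0881208338640223 mm tool y
286 2.8752662615342435 mm tool y
279.7368421052632 -0.5199518227194432 mm tool y
[-0.98244813  0.1864994  -0.00369304] [ 0.57126305 -0.16299572  0.08297381] [-0.22413762  1.38161986  6.05605946]
```

Level within about 0.5 mm. I'll release, rise and check.

```bash
python3 -m handwheel '{"xyz":[[0,0,0],[0,0,0],[0,0,0]],"turn":[0,0,0]}' 50 | grep -E "eef|force|width"
python3 -m handwheel '{"xyz":[[0,0,-0.5],[0,0,-1],[0,0,-1]],"turn":[0,0,0]}' >/dev/null
python3 -m handwheel '{"xyz":[[0.3,0,-0.4],[0.5,0,-0.8],[0.5,0,-0.8],[0.5,0,-0.8]],"turn":[0,0,0,0]}' | grep -E "time|eef|force"
python3 - <<'E'
from h import *
s=cam("wrist");save(s,"pics/w7.png")
st=arm.read_state();M=rot(st["orientation"]);hsv=cv2.cvtColor(s["pixels"],cv2.COLOR_RGB2HSV)
for nm,lo,hi,z in(("orange",(5,150,60),(18,255,255),.105),("green",(50,140,60),(70,255,255),.066)):
    m=cv2.inRange(hsv,lo,hi);n,l,t,c=cv2.connectedComponentsWithStats(m)
    for i in range(1,n):
        if t[i,4]>60: print(nm,t[i],c[i].round(1),[M[:,1]@(at(s,u,c[i,1],z)-st["eef_pos"])*1e3 for u in(t[i,0],c[i,0],t[i,0]+t[i,2])])
E
```

```text
eef_pos: [0.5696, -0.1629, 0.0806]
wrist_force: [0.6, -0.5, 0.5]
grip_width: 0.0498
grasp_force: 0.0
time: 13.82
eef_pos: [0.5616, -0.2019, 0.2234]
wrist_force: [0.5, -0.1, 0.2]
grasp_force: 0.0
orange [265 222  25  45 964] [277. 244.] [np.float64(-12.464483810360072), np.float64(-2.921785816799032), np.float64(7.490694990288171)]
green [296 380  25  23 343] [308.7 390.1] [np.float64(16.606566422869516), np.float64(30.298331761290477), np.float64(43.50088740738228)]
```

View pics/w7.png

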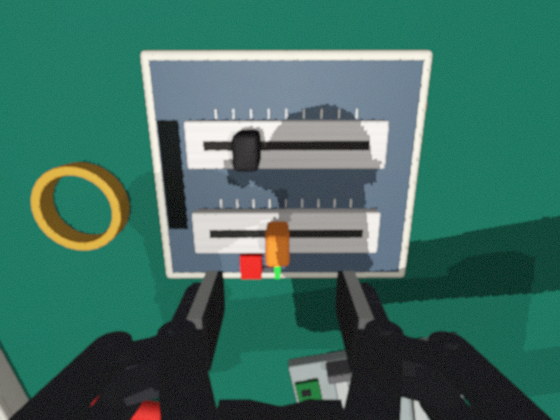

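The grip is centred at u≈277, in line with the green pointer at (277,272). The black fader and the bench items are undisturbed.

```bash
python3 -c "
from cell import arm
print(arm.sign_off())"
```

```text
the job is handed in; nothing more can be done
None
```

I slid the carrier into the test station (handle within about 1 mm of the green stripe) and raised the orange fader level with the green pointer (within about 1 mm). I then handed the job in with the arm clear of everything; sign-off returned no verdict.

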